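# Hang clamp yokes on the balance drying bar

## Task

One clamp yoke already hangs screwed to the left outer place of the pivoting drying bar; hang the other three over the bar in turn so that it stays balanced: first in the right outer seat, then the left inner, then the right inner. Let each one down just inboard of its seat's upright stop plate, slide it gently outward until you just feel the sprung plate (never shove the plate back more than 5 mm), then lower it fully into the pocket and let go; never lean hard on the rack (under about 25 N) or tip the bar on to its end stops. Leave the bar level and still, and leave the other parts on the counter alone.

Things in the scene. Friction and masses are not known exactly. Their poses are not given: they have to be found in the camera images.
- beam (a joint): tilt of the drying bar, rad: 0 level, positive = left (+y) end up. A centring spring of about 2.2 N m/rad holds it; it starts about -0.1, one yoke hanging on the left. A yoke tips it about 0.1 at an outer seat, 0.05 at an inner one; so does pushing down (0.3 N m tips it 0.14). End stops at 0.16; past 0.14 counts as tipped over
- beam_mid (a point): middle of the bar, on its pivot, 160 mm above the counter, on a 24 x 30 mm post. Axes tilt with the bar: x across, y along it to the robot's left, z up. Aluminium bar 10 mm thick (x), 330 long (y), 12 high, its top at z = 6. Rack turned up to 0.2 rad. At y = +128 (left outer seat) a fourth yoke like the others is screwed fast
- place_ro (a point): right outer seat's nominal place, on the bar's top at y = -128 mm of beam_mid, axes as there. The seat itself is a slider clamped anywhere within 12 mm of this along the bar, differently for every seat and not measured: find it by feel. A yoke is home with its crown's underside on the bar's top in the pocket, legs astride the bar
- place_li (a point): left inner seat's nominal place (y = +60 mm), otherwise as place_ro. Every seat, from its own middle: a step 8 mm above the bar's top from 22 to 14 mm inward (towards the pivot); the pocket, 28 mm long, its floor the bar's top; then, its face 14 mm outward (away from the pivot), an upright stop plate
- place_ri (a point): right inner seat's nominal place (y = -60 mm), otherwise as place_ro. Stop plates are 5 mm thick, 10 mm wide, 22 mm high over the bar's top, and sprung: pushed outward one gives 1 mm per 2 N, 12 mm at most, and springs back when let go. Pushing one back more than 5 mm (10 N) is too hard
- seat_ro_stop (a joint): how far the right outer seat's stop plate is pushed outward from its rest, m: 0 untouched, keep below 0.005. It says nothing of where the seat is clamped
- seat_li_stop (a joint): how far the left inner seat's stop plate is pushed outward from its rest, m: 0 untouched, keep below 0.005. It says nothing of where the seat is clamped
- seat_ri_stop (a joint): how far the right inner seat's stop plate is pushed outward from its rest, m: 0 untouched, keep below 0.005. It says nothing of where the seat is clamped
- yoke1: loose chrome clamp yoke, an upside-down U standing on its feet, black knob on top; all alike, about 0.2 kg. Origin midway between the feet on the counter, z up. Legs 9 mm thick (x), 24 wide (y), 60 high, 18 apart inside; 36 overall in x. The slot runs along y, to lie along the bar; a half turn about z changes nothing
- yoke1_crown (a point): middle of the underside of this yoke's crown, 60 mm above its feet: the face that rests on the bar. Crown 9 mm thick, 36 mm in x, 24 mm in y. Axes as the yoke's
- yoke1_knob (a point): middle of this yoke's knob, 94 mm above the feet, 34 mm above the crown point; a block 20 mm in x, 24 mm in y, 26 mm high, on a 12 mm thick neck 12 mm long above the crown. Pinch it from above across x
- yoke2: loose chrome clamp yoke, an upside-down U standing on its feet, black knob on top; all alike, about 0.2 kg. Origin midway between the feet on the counter, z up. Legs 9 mm thick (x), 24 wide (y), 60 high, 18 apart inside; 36 overall in x. The slot runs along y, to lie along the bar; a half turn about z changes nothing
- yoke2_crown (a point): middle of the underside of this yoke's crown, 60 mm above its feet: the face that rests on the bar. Crown 9 mm thick, 36 mm in x, 24 mm in y. Axes as the yoke's
- yoke2_knob (a point): middle of this yoke's knob, 94 mm above the feet, 34 mm above the crown point; a block 20 mm in x, 24 mm in y, 26 mm high, on a 12 mm thick neck 12 mm long above the crown. Pinch it from above across x
- yoke3: loose chrome clamp yoke, an upside-down U standing on its feet, black knob on top; all alike, about 0.2 kg. Origin midway between the feet on the counter, z up. Legs 9 mm thick (x), 24 wide (y), 60 high, 18 apart inside; 36 overall in x. The slot runs along y, to lie along the bar; a half turn about z changes nothing
- yoke3_crown (a point): middle of the underside of this yoke's crown, 60 mm above its feet: the face that rests on the bar. Crown 9 mm thick, 36 mm in x, 24 mm in y. Axes as the yoke's
- yoke3_knob (a point): middle of this yoke's knob, 94 mm above the feet, 34 mm above the crown point; a block 20 mm in x, 24 mm in y, 26 mm high, on a 12 mm thick neck 12 mm long above the crown. Pinch it from above across x
- second_stage: bystander: titanium-coloured regulator second stage, a round can 66 mm across and 36 mm high with a mouthpiece; origin at the middle of its underside
- spacer_tube: bystander: white plastic tube standing on end, 26 mm across, 45 mm high; origin at the middle of its underside
- effort_knob: bystander: small blue anodized knob, 28 mm across, 24 mm high; origin at the middle of its underside
- rack: the rack's grey steel stand, fixed to the counter: foot plate 130 mm (x) by 110 mm (y), 12 mm thick; origin at the middle of its underside, y to the left along the bar when level
Mind the look-alikes: they are no part of the job. Leave any brown or yellow look-alike of the yoke1 alone.

How it is judged:
By the outcome, as a careful person would: the job done as asked, in the order asked, and still so for the second after the job is handed in, with the robot touching nothing.
It also fails if it takes over 72 s, if anything falls off the work surface, if the arm or the gripper's body presses on something with over 40 N, if the wrist force passes 120 N, or if a joint passes its speed limit or range.

## Robot

A 7-joint arm with a two-finger parallel gripper is mounted at the origin on the work surface. World frame = base frame: x ahead of the robot, y to its left, z up, the work surface at z = 0. Lengths are in m, angles in rad, forces in N, time in s.
With the tool pointing down it reaches from about 0.35 to 0.9 m from the base axis. Payload 19.9 kg.
Tool frame: the origin (TCP) lies midway between the tips of the shut fingers; the grasp point (between the pads) lies ctrl.grasp_offset behind it (ctrl.grasp_offset is the distance from the TCP to the grasp point, in m); z points along the fingers, y is the line along which they close (so a half turn about z gives the same grasp; the last joint's range is limited). The gripper opens to 85 mm and grips with 20 to 120 N. Pads are 22 mm wide; open, the fingers measure 114 mm over their backs; the gripper's body (76 mm by 85 mm) begins 54 mm behind the grasp point. The pads swing forward as they close: fully open they stand 13 mm farther back than shut.
Start: joints at [-1.183, 0.417, -0.01, 1.614, 0.005, 1.111, -0.053], TCP at [0.26, 0.568, 0.231] pointing down, gripper open.
Joint ranges: [-2.81, 2.81], [-0.39, 2.02], [-1.27, 1.25], [0.06, 2.57], [-1.19, 4.33], [0.19, 2], [-2.82, 2.82]. Speed limits (rad/s): [1.89, 1.89, 2.39, 2.39, 3.01, 3.01, 3.01].

## Interface

Orientations are given as a 3x3 rotation matrix whose columns are the frame's x, y, z axes.
In Python, from rig import ctrl gives the robot as it stands.
- The arm moves only by the tool arm_command, never from a script. Its argument "commands" is a list of rows, each a list of 3 entries, a list of its own where there are three numbers: the shift along the world's x, y, z in mm, then the turn, a rotation vector about the world's x, y, z in degrees, then the finger opening in mm, from 0 to 85.4. In form: [[[dx, dy, dz], [rx, ry, rz], gripper], ...]. A call has 1 to 20 rows; each row is the pose to reach, as a shift and turn from the pose commanded when the call began; what a row does not reach only later rows make up. A row lasts 1/12 s, in which the tool goes at most 41.7 mm and 7.16 degrees, less where a joint would pass 70% of its speed; a pose out of reach is approached as far as the arm can. A call with a gripper value outside its range is refused whole. The fingers move at their own pace and stop on an object; "force" is the grip in N (left out, the last holds). Time passes only in rows, so rows that repeat a pose let the fingers close. It gives the time, the measured TCP pose, the force, the opening and the grip force at its end, in the units of the state.
- ctrl.get_state(): the state, without advancing time (a new reading comes with each control period).
- ctrl.snapshot(name): name is "scene" or "top" or "wrist"; returns a dict with "img" (384x512x3 uint8, red, green, blue), "intrinsics" (3x3 intrinsics, pixels), "extrinsics" (4x4, takes a point from camera to world coordinates). Camera axes: x right, y up, looking along -z (the intrinsics and any distortion apply to the point x, -y, -z); pixel columns grow to the right and rows downward; lengths in m; the calibration is good to about 2 mm. A picture is of the moment at which its call begins. There is no depth.
- ctrl.hand_in(): hands the job in; it is judged then, once.
Trained networks look in the newest picture that a camera, given by its name, has taken for a name from the list of things; names that differ only in an ending like _2 or _b are one class to them, and where a whole thing is asked for, a point or a joint stands for the part that bears it (a point fixed in the world has none). Each returns a list of dicts, best first, with "conf" (0 to 1); they miss things now and then, are a little off and sometimes report something else, mostly with a low value. They report only what shows in the picture. A call takes as long as a camera call. They do not tell look-alikes from the thing itself.
- ctrl.find_in(name, camera): "xy" ([column, row] in pixels, amid what is visible of it).
- ctrl.outline_of(name, camera): "mask" (384x512 bool, what is visible of it) and "xy" ([column, row] in pixels, amid what is visible of it).
The state is a dict: "t": time; "joint_positions": joint angles; "joint_velocities": joint speeds; "joint_torque": joint torques, N m; "eef_pos": TCP position; "tool_rot": TCP orientation; "ft_force": force on the tool from outside, world axes, zero at the start; "torque": the same for the moment, N m; "finger_gap": finger opening in m; "grasp_force": force on a finger pad.
Only numpy, scipy, OpenCV 4.12 (cv2) and the standard library are available. Lean on these libraries where they do the work, as an engineer would, in place of code of your own. Each camera call takes 0.05 s, during which the arm holds its last target. There are 200 camera calls.

## Working session

There is one attempt and no reset: what is moved stays moved. The work goes in short steps, Python scripts to look and compute and a tool call to move; the robot and the scene stay as the last step left them, time stands still between calls to the robot, and variables do not carry over. Pictures are saved under pics/ and viewed, at most 10 in all, crops included, and the job is handed in when it is done.

Besides the shell and the picture viewer there is one more tool, called after "Call:" as name([rows], argument=value, ...), one row to a line, values as JSON. arm_command: Moves the arm, as the interface text tells. Its arguments: {"type":"object","properties":{"commands":{"type":"array","items":{"type":"array"}},"force":{"type":"number"}},"required":["commands"]}

```bash
mkdir -p pics; ls; cat > h.py <<'E'
import numpy as np, cv2
from rig import ctrl
def snap(c,fn=None):
    s=ctrl.snapshot(c)
    if fn: cv2.imwrite('pics/'+fn,s['img'][:,:,::-1])
    return s
def ray(s,xy):
    K=np.array(s['intrinsics']);E=np.array(s['extrinsics'])
    d=np.linalg.inv(K)@np.array([xy[0],xy[1],1.]);d=E[:3,:3]@np.array([d[0],-d[1],-d[2]])
    return E[:3,3],d/np.linalg.norm(d)
def onz(s,xy,z):
    o,d=ray(s,xy);return o+d*(z-o[2])/d[2]
def tri(rs):
    A=np.zeros((3,3));b=np.zeros(3)
    for o,d in rs:
        P=np.eye(3)-np.outer(d,d);A+=P;b+=P@o
    p=np.linalg.solve(A,b);return p,[np.linalg.norm((np.eye(3)-np.outer(d,d))@(p-o)) for o,d in rs]
def proj(s,p):
    K=np.array(s['intrinsics']);E=np.linalg.inv(np.array(s['extrinsics']));q=E[:3,:3]@p+E[:3,3]
    u=K@np.array([q[0],-q[1],-q[2]]);return u[:2]/u[2]
E
python3 - <<'E'
from h import *
np.set_printoptions(precision=4,suppress=True)
a=snap('scene');b=snap('top')
cv2.imwrite('pics/a.png',np.vstack([a['img'],b['img']])[:,:,::-1][:,:,:][:, :])
im=np.hstack([a['img'],b['img']])[:,:,::-1]
cv2.imwrite('pics/scene.png',a['img'][:,:,::-1]);cv2.imwrite('pics/top.png',b['img'][:,:,::-1])
for n in ['yoke1','yoke1_knob','yoke1_crown','beam_mid','place_ro','place_li','place_ri','rack','second_stage','seat_ro_stop']:
  for c in ['scene','top']:
    print(n,c,[(np.round(r['xy']).tolist(),round(r['conf'],2)) for r in ctrl.find_in(n,c)][:7])
print(a['extrinsics'],b['extrinsics'],ctrl.grasp_offset);s=ctrl.get_state();print(s['t'],s['eef_pos'],s['tool_rot'],s['ft_force'])
E
```

```text
pics
yoke1 scene [([132.0, 257.0], 0.89), ([119.0, 206.0], 0.72), ([355.0, 174.0], 0.68), ([382.0, 163.0], 0.57)]
yoke1 top [([354.0, 231.0], 0.64), ([182.0, 205.0], 0.63), ([139.0, 212.0], 0.62), ([254.0, 196.0], 0.49)]
yoke1_knob scene [([383.0, 164.0], 0.88), ([357.0, 169.0], 0.81), ([333.0, 184.0], 0.53)]
yoke1_knob top []
yoke1_crown scene [([335.0, 185.0], 0.9), ([356.0, 172.0], 0.71), ([381.0, 162.0], 0.61)]
yoke1_crown top [([163.0, 209.0], 0.57), ([138.0, 210.0], 0.54), ([182.0, 209.0], 0.42)]
beam_mid scene [([265.0, 179.0], 0.75), ([243.0, 200.0], 0.21)]
beam_mid top [([246.0, 194.0], 0.62), ([355.0, 228.0], 0.27)]
place_ro scene [([264.0, 184.0], 0.89), ([135.0, 257.0], 0.68)]
place_ro top [([260.0, 195.0], 0.7)]
place_li scene [([271.0, 183.0], 0.76), ([245.0, 202.0], 0.68), ([259.0, 279.0], 0.4)]
place_li top [([253.0, 195.0], 0.95)]
place_ri scene [([275.0, 181.0], 0.87)]
place_ri top [([255.0, 197.0], 0.76)]
rack scene [([245.0, 201.0], 0.8)]
rack top [([259.0, 196.0], 0.62), ([354.0, 224.0], 0.44)]
second_stage scene [([261.0, 276.0], 0.95), ([136.0, 257.0], 0.5)]
second_stage top [([265.0, 141.0], 0.77)]
seat_ro_stop scene [([266.0, 181.0], 0.47)]
seat_ro_stop top []
[[ 0.2555 -0.7736  0.5799  1.18  ]
 [ 0.9668  0.2073 -0.1494 -0.1217]
 [-0.0047  0.5988  0.8009  0.9908]
 [ 0.      0.      0.      1.    ]] [[ 0.0203  0.9962 -0.0847  0.4479]
 [-0.9997  0.021   0.0079  0.0361]
 [ 0.0097  0.0845  0.9964  1.4173]
 [ 0.      0.      0.      1.    ]] 0.0187
1.1 [0.2598 0.5684 0.2312] [[-0.9095  0.4157 -0.    ]
 [ 0.4157  0.9095 -0.0001]
 [-0.     -0.0001 -1.    ]] [-0.3046 -0.0036 -0.2594]
```

```bash
python3 - <<'E'
import cv2
for n in ['scene','top']:
    i=cv2.imread(f'pics/{n}.png');i=i[90:330,80:420];cv2.imwrite(f'pics/{n}2.png',cv2.resize(i,None,fx=2.3,fy=2.3,interpolation=cv2.INTER_CUBIC))
E
```

```text
(no output)
```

View pics/scene2.png

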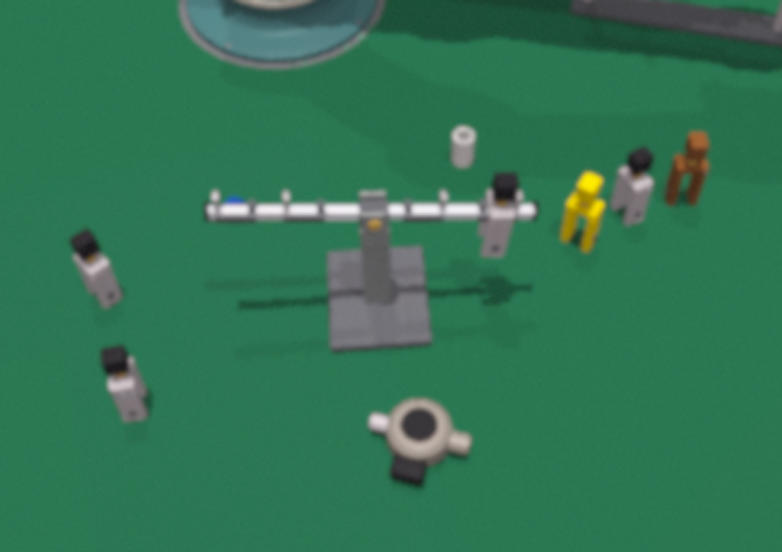

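View pics/top2.png

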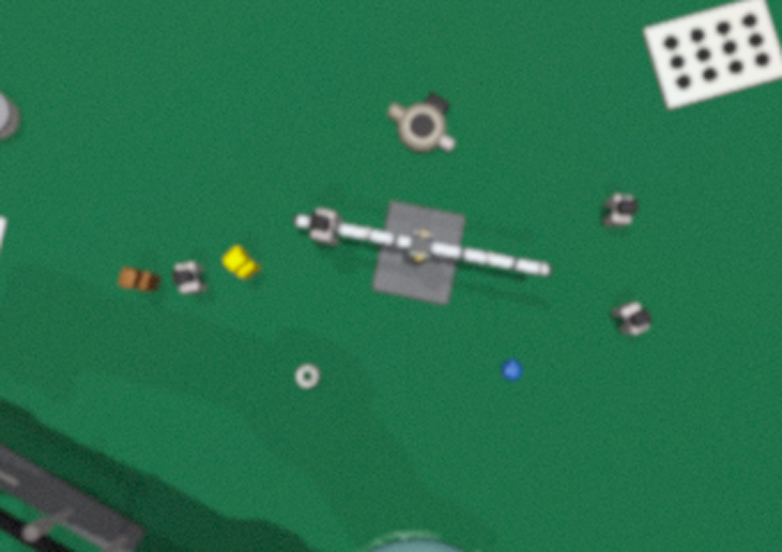

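```bash
python3 - <<'E'
from h import *
np.set_printoptions(precision=4,suppress=True)
S=snap('scene');T=snap('top')
f=lambda x,y:(80+x/2.3,90+y/2.3)
P={'A knob':((87,245),(637,318)),'B knob':((116,360),(626,208)),'C knob':((639,162),(187,276)),'hung knob':((505,187),(320,223)),
'barL':((537,210),(298,221)),'barR':((206,211),(549,269)),'pivot':((373,202),(421,244)),'blue':((235,202),(512,370)),'tube':((463,131),(307,376))}
for k,(a,b) in P.items():
    p,e=tri([ray(S,f(*a)),ray(T,f(*b))]);print(k,p*1000,np.array(e)*1000)
s=ctrl.get_state();w=snap('wrist');print(np.array(w['extrinsics']),w['intrinsics'])
R=s['tool_rot'];E=np.array(w['extrinsics']);print('cam in tool',R.T@(E[:3,3]-s['eef_pos']),R.T@E[:3,:3])
E
```

```text
A knob [ 448.9618 -287.1249   89.8966] [0.9339 0.9339]
B knob [ 597.6324 -271.7608   87.7501] [1.7679 1.7679]
C knob [494.1004 320.9438  92.4822] [4.0439 4.0439]
hung knob [560.238  136.0823 184.0823] [2.5061 2.5061]
barL [566.4771 169.555  143.706 ] [4.3014 4.3014]
barR [ 508.2042 -154.4653  177.5123] [1.1142 1.1142]
pivot [536.8204   7.5753 173.7259] [1.4549 1.4549]
blue [ 372.8241 -126.6427   19.4919] [2.37 2.37]
tube [360.8368 158.0849  50.0381] [1.8574 1.8574]
[[ 0.416  -0.8725 -0.2561  0.1953]
 [ 0.9094  0.3993  0.1167  0.5968]
 [ 0.0004 -0.2815  0.9596  0.3722]
 [ 0.      0.      0.      1.    ]] [[330.0737   0.     257.3008]
 [  0.     330.0737 196.5508]
 [  0.       0.       1.    ]]
cam in tool [ 0.0705 -0.001  -0.141 ] [[-0.0002  0.9596  0.2814]
 [ 1.      0.0004 -0.0004]
 [-0.0005  0.2814 -0.9596]]
```

Call:
arm_command([
  [[190,-368,70],[0,0,-40],85],
  [[190,-368,70],[0,0,-40],85],
  [[190,-368,70],[0,0,-40],85],
  [[190,-368,70],[0,0,-40],85],
  [[190,-368,70],[0,0,-40],85],
  [[190,-368,70],[0,0,-40],85],
  [[190,-368,70],[0,0,-40],85],
  [[190,-368,70],[0,0,-40],85],
  [[190,-368,70],[0,0,-40],85],
])

```text
t: 2.0
eef_pos: [0.43, 0.238, 0.2944]
tool_rot: [[-0.43, 0.903, 0.0], [0.903, 0.43, 0.001], [0.0, 0.001, -1.0]]
ft_force: [1.2, 1.1, 0.7]
finger_gap: 0.0851
grasp_force: 0.0
```

Call:
arm_command([
  [[73,-479,-10],[0,0,-35.6],85],
  [[73,-479,-10],[0,0,-35.6],85],
  [[73,-479,-10],[0,0,-35.6],85],
  [[73,-479,-10],[0,0,-35.6],85],
  [[73,-479,-10],[0,0,-35.6],85],
  [[73,-479,-10],[0,0,-35.6],85],
  [[73,-479,-10],[0,0,-35.6],85],
  [[73,-479,-10],[0,0,-35.6],85],
  [[73,-479,-10],[0,0,-35.6],85],
  [[73,-479,-10],[0,0,-35.6],85],
  [[73,-479,-10],[0,0,-35.6],85],
  [[73,-479,-10],[0,0,-35.6],85],
  [[73,-479,-10],[0,0,-35.6],85],
  [[73,-479,-10],[0,0,-35.6],85],
])

```text
t: 3.17
eef_pos: [0.5021, -0.2405, 0.2835]
tool_rot: [[0.179, 0.984, -0.001], [0.984, -0.179, -0.001], [-0.001, -0.001, -1.0]]
ft_force: [0.3, 0.9, 0.6]
finger_gap: 0.085
grasp_force: 0.0
```

```bash
python3 - <<'E'
from h import *
np.set_printoptions(precision=4,suppress=True)
s=ctrl.get_state();print(s['t'],s['eef_pos'],s['tool_rot'],s['ft_force'],s['joint_positions'])
W=snap('wrist','w1.png');np.savez('w1.npz',**W)
for n in ['yoke1_knob','yoke1']:
    print(n,[(np.round(r['xy']).tolist(),round(r['conf'],2)) for r in ctrl.find_in(n,'wrist')])
for p in [(.449,-.287,.09),(.598,-.272,.09)]: print(proj(W,np.array(p)))
E
```

```text
3.1667 [ 0.5021 -0.2405  0.2835] [[ 0.1791  0.9838 -0.0009]
 [ 0.9838 -0.1791 -0.0006]
 [-0.0008 -0.0007 -1.    ]] [0.2858 0.9483 0.6299] [-0.1947  0.3021  0.7233  1.7427 -0.2138  1.178   0.4085]
yoke1_knob [([346.0, 176.0], 0.68), ([137.0, 87.0], 0.34)]
yoke1 [([349.0, 175.0], 0.8), ([221.0, 213.0], 0.58)]
[216.0614 220.9312]
[352.5177 183.6566]
```

View pics/w1.png

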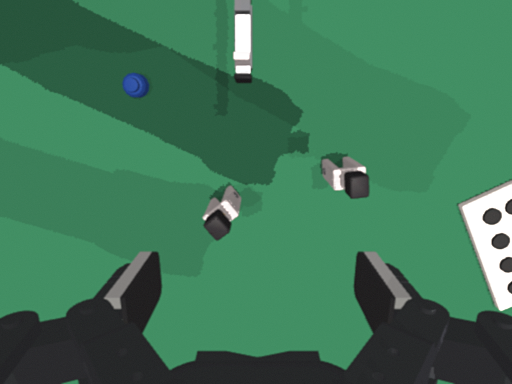

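```bash
python3 - <<'E'
import cv2
i=cv2.imread('pics/w1.png')[140:250,180:390];cv2.imwrite('pics/w1c.png',cv2.resize(i,None,fx=3.8,fy=3.8,interpolation=cv2.INTER_CUBIC))
E
```

```text
(no output)
```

View pics/w1c.png

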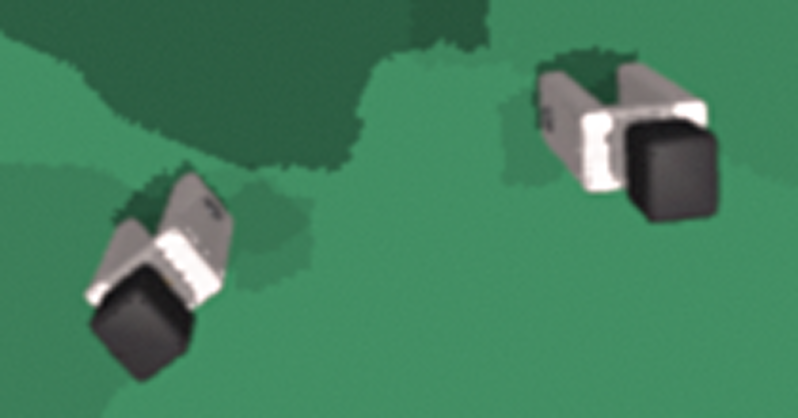

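```bash
python3 - <<'E'
from h import *
np.set_printoptions(precision=1,suppress=True)
W=dict(np.load('w1.npz'))
g=lambda x,y,z:onz(W,(180+x/3.8,140+y/3.8),z)[:2]*1000
def ang(a,b,z):
    p,q=g(*a,z),g(*b,z);d=q-p;return np.hypot(*d),np.degrees(np.arctan2(d[1],d[0]))
print('A back',ang((88,293),(172,230),.069),'side',ang((172,230),(222,286),.069))
print('B back',ang((585,113),(707,101),.069),'side',ang((585,113),(590,190),.069))
print('A knob',ang((142,381),(192,346),.1),ang((92,325),(142,381),.1))
print('B knob',ang((657,221),(716,214),.1),ang((716,214),(717,135),.1))
# centres by knob silhouettes at z .107 top face
print('A kn c',g(142,335,.107),'B',g(679,172,.107))
E
```

```text
A back (np.float64(32.55754763691198), np.float64(27.193755328458987)) side (np.float64(22.81846682516607), np.float64(-60.764293717759415))
B back (np.float64(35.021775838196305), np.float64(-4.570695960447069)) side (np.float64(23.200114584414035), np.float64(-92.97444018043603))
A knob (np.float64(17.75253527553105), np.float64(26.174410183722276)) (np.float64(21.407227771105674), np.float64(-62.045885243483376))
B knob (np.float64(15.853783357748725), np.float64(-3.1898540862607097)) (np.float64(21.850481893861275), np.float64(84.39205107628356))
A kn c [ 452.  -289.1] B [ 599.7 -269.6]
```

Call:
arm_command([
  [[97,-30,-100],[0,0,6.3],60],
  [[97,-30,-100],[0,0,6.3],60],
  [[97,-30,-100],[0,0,6.3],60],
  [[97,-30,-100],[0,0,6.3],60],
  [[97,-30,-140],[0,0,6.3],60],
  [[97,-30,-180],[0,0,6.3],60],
  [[97,-30,-206],[0,0,6.3],60],
  [[97,-30,-206],[0,0,6.3],60],
  [[97,-30,-206],[0,0,6.3],60],
])

```text
t: 4.07
eef_pos: [0.5995, -0.2681, 0.0778]
tool_rot: [[0.066, 0.998, -0.001], [0.998, -0.066, 0.001], [0.001, -0.001, -1.0]]
ft_force: [1.0, -0.5, 1.1]
finger_gap: 0.0596
grasp_force: 0.0
```

Call:
arm_command([
  [[0,0,0],[0,0,0],10],
  [[0,0,0],[0,0,0],10],
  [[0,0,0],[0,0,0],10],
  [[0,0,0],[0,0,0],10],
  [[0,0,0],[0,0,0],10],
  [[0,0,0],[0,0,0],10],
  [[0,0,0],[0,0,0],10],
  [[0,0,0],[0,0,0],10],
], force=50)

```text
t: 4.73
eef_pos: [0.6004, -0.2694, 0.0797]
tool_rot: [[0.067, 0.998, 0.003], [0.998, -0.067, -0.001], [-0.0, 0.003, -1.0]]
ft_force: [-0.4, 1.5, 10.8]
finger_gap: 0.0192
grasp_force: 49.0
```

Call:
arm_command([
  [[0,0,40],[0,0,0],10],
  [[0,0,80],[0,0,0],10],
  [[0,0,120],[0,0,0],10],
  [[-10,20,160],[0,0,-2],10],
  [[-20,40,200],[0,0,-4],10],
  [[-60,80,230],[0,0,-6.3],10],
  [[-82,166,230],[0,0,-6.3],10],
  [[-82,166,230],[0,0,-6.3],10],
  [[-82,166,230],[0,0,-6.3],10],
  [[-82,166,230],[0,0,-6.3],10],
  [[-82,166,230],[0,0,-6.3],10],
])

```text
t: 5.65
eef_pos: [0.5174, -0.1016, 0.3089]
tool_rot: [[0.174, 0.985, 0.002], [0.985, -0.174, 0.002], [0.002, 0.002, -1.0]]
ft_force: [0.8, 0.2, -2.1]
finger_gap: 0.0191
grasp_force: 50.5
```

```bash
python3 - <<'E'
from h import *
np.set_printoptions(precision=4,suppress=True)
s=ctrl.get_state();print(s['t'],s['eef_pos'],s['tool_rot'],s['ft_force'],s['joint_positions'])
W=snap('wrist','w2.png');np.savez('w2.npz',**W)
W1=dict(np.load('w1.npz'));print('w1 bar',onz(W1,(243.5,5),.170)*1000,onz(W1,(243.5,73),.178)*1000)
cv2.imwrite('pics/w2c.png',cv2.resize(W['img'][:,:,::-1],None,fx=1.5,fy=1.5,interpolation=cv2.INTER_CUBIC))
E
```

```text
5.65 [ 0.5174 -0.1016  0.3089] [[ 0.1736  0.9848  0.0019]
 [ 0.9848 -0.1736  0.0016]
 [ 0.0019  0.0016 -1.    ]] [ 0.8226  0.1761 -2.0771] [-0.4766  0.2055  0.7138  1.7784 -0.1455  1.2089  0.1039]
w1 bar [ 517.2814 -108.3874  170.    ] [ 509.1215 -152.0315  178.    ]
```

View pics/w2c.png

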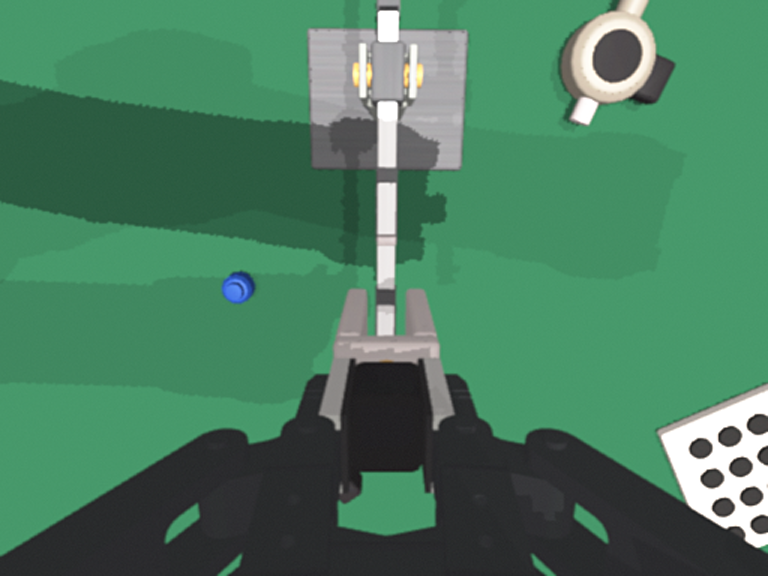

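```bash
cat >> h.py <<'E'
M=np.array([.5373,.0075,.1600]);YAW=-np.radians(10.2)
def bar(s,xy,h,th):  # pixel -> bar coords (x,y) mm at height h mm over bar top
    Rz=np.array([[np.cos(YAW),-np.sin(YAW),0],[np.sin(YAW),np.cos(YAW),0],[0,0,1]])
    Rx=np.array([[1,0,0],[0,np.cos(th),-np.sin(th)],[0,np.sin(th),np.cos(th)]])
    R=Rz@Rx;o,d=ray(s,xy);o=R.T@(o-M);d=R.T@d;return ((o+d*((6+h)/1000-o[2])/d[2])*1000)[:2]
E
python3 - <<'E'
from h import *
np.set_printoptions(precision=1,suppress=True)
W=dict(np.load('w2.npz'));im=W['img'].astype(int).sum(2)
c=im[:,254:262].mean(1);print(c[0:225].astype(int).tolist())
for r in (112,122,193,203): print(r,bar(W,(257.3,r),8,-.103))
print('stop',bar(W,(257.3,156),22,-.103),bar(W,(257.3,162),22,-.103))
print('pivot',bar(W,(258.5,48),5,-.103),bar(W,(257.3,215),0,-.103))
E
```

```text
[487, 490, 487, 419, 257, 167, 254, 720, 765, 765, 765, 765, 765, 765, 765, 765, 765, 765, 765, 765, 765, 765, 765, 765, 765, 765, 765, 765, 502, 480, 501, 504, 503, 504, 505, 505, 505, 506, 507, 507, 508, 508, 509, 509, 510, 509, 510, 510, 512, 513, 512, 512, 514, 515, 514, 513, 513, 516, 515, 515, 515, 515, 514, 517, 513, 463, 370, 576, 765, 765, 765, 765, 765, 765, 765, 765, 765, 765, 765, 761, 752, 716, 713, 714, 714, 714, 713, 714, 713, 714, 713, 714, 714, 713, 713, 713, 713, 714, 713, 713, 713, 713, 713, 712, 712, 711, 711, 712, 713, 720, 714, 552, 347, 292, 299, 304, 304, 303, 302, 297, 276, 398, 677, 712, 711, 709, 709, 708, 708, 708, 708, 708, 708, 707, 708, 707, 707, 707, 707, 707, 707, 706, 707, 706, 708, 707, 706, 706, 706, 706, 706, 706, 706, 707, 715, 700, 492, 427, 584, 656, 648, 628, 597, 599, 692, 709, 706, 706, 706, 705, 706, 706, 705, 706, 706, 706, 706, 706, 706, 706, 706, 706, 707, 709, 704, 663, 625, 612, 597, 589, 596, 580, 448, 261, 205, 224, 230, 229, 228, 230, 226, 218, 258, 421, 572, 598, 591, 594, 622, 655, 672, 673, 672, 672, 672, 672, 672, 672, 671, 669, 671, 675, 669, 572, 443]
112 [  0.5 -51.2]
122 [  0.5 -59. ]
193 [   0.7 -116.6]
203 [   0.7 -125. ]
stop [  0.5 -85.2] [  0.6 -89.8]
pivot [ 1.3 -2.7] [   0.7 -137.3]
```

Call:
arm_command([
  [[-2.5,-18,0],[0,0,0],10],
  [[-2.5,-18,-20],[0,0,0],10],
  [[-2.5,-18,-45],[0,0,0],10],
  [[-2.5,-18,-65],[0,0,0],10],
  [[-2.5,-18,-78],[0,0,0],10],
  [[-2.5,-18,-84],[0,0,0],10],
  [[-2.5,-18,-88],[0,0,0],10],
  [[-2.5,-18,-92],[0,0,0],10],
  [[-2.5,-18,-95],[0,0,0],10],
  [[-2.5,-18,-95],[0,0,0],10],
  [[-2.5,-18,-95],[0,0,0],10],
  [[-2.5,-18,-95],[0,0,0],10],
])

```text
t: 6.7
eef_pos: [0.5152, -0.1212, 0.2132]
tool_rot: [[0.176, 0.984, 0.001], [0.984, -0.176, 0.0], [0.0, 0.001, -1.0]]
ft_force: [-0.2, -0.2, -1.7]
finger_gap: 0.0191
grasp_force: 50.4
```

```bash
python3 - <<'E'
from h import *
W=snap('wrist');S=snap('scene')
np.savez('w3.npz',**W)
a=cv2.resize(W['img'][60:,120:400],(560,648)[:2]);b=cv2.resize(S['img'][120:240,150:330],None,fx=3,fy=3)
a=cv2.resize(W['img'][100:330,160:360],(400,460));c=np.zeros((460,780,3),np.uint8);c[:,:380]=a[:,:380];b=cv2.resize(S['img'][140:230,160:260],(400,360));c[:360,380:]=b
cv2.imwrite('pics/c3.png',c[:,:,::-1]);s=ctrl.get_state();print(s['ft_force'],s['torque'])
E
```

```text
[ 0.17665158  0.80299564 -2.33640675] [-0.04821144 -0.03018424  0.00725456]
```

View pics/c3.png

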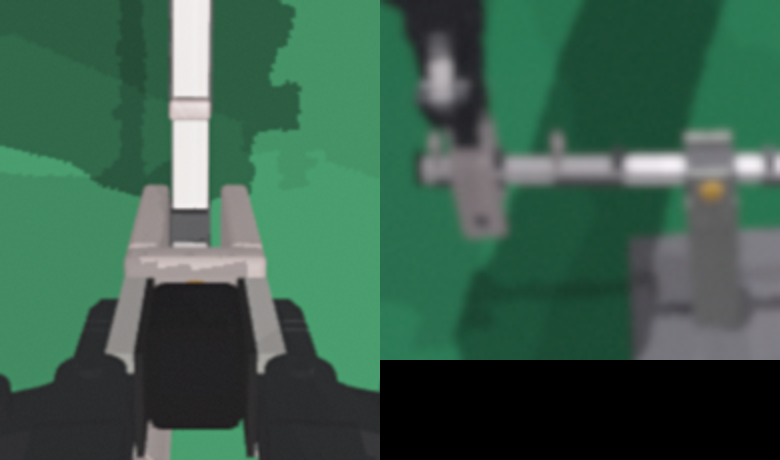

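Call:
arm_command([
  [[-0.4,-2,0],[0,0,0],10],
  [[-0.7,-4,0],[0,0,0],10],
  [[-0.9,-5,0],[0,0,0],10],
  [[-0.9,-5,0],[0,0,0],10],
  [[-0.9,-5,0],[0,0,0],10],
])

```text
t: 7.22
eef_pos: [0.5141, -0.1262, 0.2128]
tool_rot: [[0.177, 0.984, -0.0], [0.984, -0.177, 0.0], [0.0, -0.0, -1.0]]
ft_force: [1.1, 0.0, -1.6]
finger_gap: 0.0188
grasp_force: 50.4
```

Call:
arm_command([
  [[-0.2,-1,0],[0,0,0],10],
  [[-0.4,-2,0],[0,0,0],10],
  [[-0.4,-2,0],[0,0,0],10],
  [[-0.4,-2,0],[0,0,0],10],
  [[-0.4,-2,0],[0,0,0],10],
])

```text
t: 7.63
eef_pos: [0.5137, -0.1279, 0.2127]
tool_rot: [[0.176, 0.984, -0.0], [0.984, -0.176, 0.0], [0.0, -0.0, -1.0]]
ft_force: [0.9, 4.3, -2.4]
finger_gap: 0.0189
grasp_force: 50.3
```

Call:
arm_command([
  [[0.3,1.9,0],[0,0,0],10],
  [[0.3,1.9,0],[0,0,0],10],
  [[0.3,1.9,-3],[0,0,0],10],
  [[0.3,1.9,-6],[0,0,0],10],
  [[0.3,1.9,-9],[0,0,0],10],
  [[0.3,1.9,-11],[0,0,0],10],
  [[0.3,1.9,-13],[0,0,0],10],
  [[0.3,1.9,-14],[0,0,0],10],
  [[0.3,1.9,-15],[0,0,0],10],
  [[0.3,1.9,-15],[0,0,0],10],
  [[0.3,1.9,-15],[0,0,0],10],
])

```text
t: 8.55
eef_pos: [0.514, -0.1263, 0.1978]
tool_rot: [[0.177, 0.984, -0.0], [0.984, -0.177, -0.0], [-0.0, -0.0, -1.0]]
ft_force: [0.9, 0.6, -1.1]
finger_gap: 0.0193
grasp_force: 50.5
```

Call:
arm_command([
  [[-0.1,-0.3,-2],[0,0,0],10],
  [[-0.1,-0.5,-4],[0,0,0],10],
  [[-0.1,-0.8,-6],[0,0,0],10],
  [[-0.2,-1,-8],[0,0,0],10],
  [[-0.2,-1,-10],[0,0,0],10],
  [[-0.2,-1,-11],[0,0,0],10],
  [[-0.2,-1,-11],[0,0,0],10],
  [[-0.2,-1,-11],[0,0,0],10],
  [[-0.2,-1,-11],[0,0,0],10],
])

```text
t: 9.3
eef_pos: [0.5137, -0.1273, 0.1868]
tool_rot: [[0.177, 0.984, -0.0], [0.984, -0.177, -0.0], [-0.0, -0.0, -1.0]]
ft_force: [-0.3, -0.1, -1.2]
finger_gap: 0.0196
grasp_force: 50.6
```

```bash
python3 - <<'E'
from h import *
W=snap('wrist');S=snap('scene');T=snap('top')
np.savez('w4.npz',**W);np.savez('s4.npz',**S)
c=np.zeros((480,800,3),np.uint8);c[:,:350]=cv2.resize(W['img'][80:320,170:345],(350,480),interpolation=2)
c[:400,350:]=cv2.resize(S['img'][130:230,160:272],(450,400),interpolation=2)
cv2.imwrite('pics/c4.png',c[:,:,::-1])
s=ctrl.get_state();print(s['ft_force'],s['torque'],s['eef_pos'])
E
```

```text
[-0.98561681 -0.69783618 -0.55761315] [-0.14088475  0.14202085 -0.06003415] [ 0.51373341 -0.12725028  0.18678357]
```

View pics/c4.png

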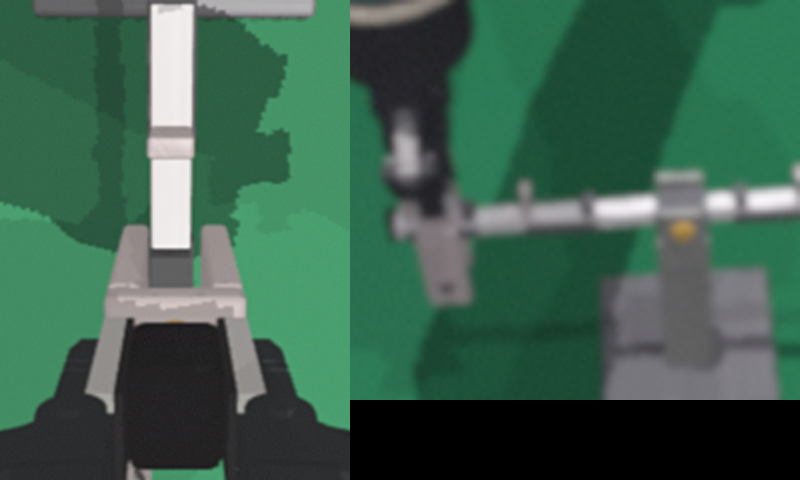

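```bash
cat >> h.py <<'E'
def bw(p,th):
    Rz=np.array([[np.cos(YAW),-np.sin(YAW),0],[np.sin(YAW),np.cos(YAW),0],[0,0,1]])
    Rx=np.array([[1,0,0],[0,np.cos(th),-np.sin(th)],[0,np.sin(th),np.cos(th)]])
    return M+Rz@Rx@(np.array(p)/1000)
def tilt(S):
    g=S['img'].astype(float);best=[]
    for th in np.arange(-.17,.171,.005):
        v=0
        for y in list(range(-125,-20,2))+list(range(20,100,2)):
            u0=proj(S,bw((5,y,6),th));u1=proj(S,bw((5,y,-6),th))
            m=(u0+u1)/2;x,r=int(round(m[0])),m[1]
            col=g[:,x,0]-g[:,x,1]*1.0  # bar is grey: R-G ~0, counter green: negative
            for d,w in((-9,-1),(-7,-1),(0,1),(-1,1),(1,1),(8,-1)): v+=w*(np.interp(r+d,np.arange(384),col))
        best.append((v,th))
    best.sort(reverse=True);return best[:3]
E
python3 - <<'E'
from h import *
S=dict(np.load('s4.npz'));print(tilt(S))
E
```

```text
[(np.float64(15267.348535772855), np.float64(-0.014999999999999875)), (np.float64(15252.53476910949), np.float64(-0.00999999999999987)), (np.float64(15252.067579979828), np.float64(-0.01999999999999988))]
```

Call:
arm_command([
  [[0,0,-1],[0,0,0],10],
  [[0,0,-1],[0,0,0],24],
  [[0,0,-1],[0,0,0],30],
  [[0,0,-1],[0,0,0],45],
  [[0,0,-1],[0,0,0],45],
  [[0,0,15],[0,0,0],60],
  [[0,0,40],[0,0,0],60],
  [[0,0,75],[0,0,0],60],
  [[0,0,105],[0,0,0],60],
  [[0,0,105],[0,0,0],60],
])

```text
t: 10.28
eef_pos: [0.5156, -0.1281, 0.297]
tool_rot: [[0.177, 0.984, 0.007], [0.984, -0.177, -0.0], [0.001, 0.007, -1.0]]
ft_force: [0.4, -0.3, -0.6]
finger_gap: 0.0595
grasp_force: 0.0
```

```bash
python3 - <<'E'
from h import *
W=snap('wrist');S=snap('scene');np.savez('w5.npz',**W);np.savez('s5.npz',**S)
print(tilt(S))
c=np.zeros((480,800,3),np.uint8);c[:,:350]=cv2.resize(W['img'][80:320,170:345],(350,480),interpolation=2)
c[:400,350:]=cv2.resize(S['img'][130:230,160:272],(450,400),interpolation=2)
cv2.imwrite('pics/c5.png',c[:,:,::-1]);s=ctrl.get_state();print(s['t'],s['eef_pos'],s['ft_force'],s['joint_positions'])
E
```

```text
[(np.float64(15238.159259579776), np.float64(0.030000000000000165)), (np.float64(15236.776303585579), np.float64(0.02500000000000016)), (np.float64(15216.165276838348), np.float64(0.020000000000000157))]
10.3833 [ 0.51415304 -0.12724491  0.29260001] [-0.30476305  0.28825328 -1.14835436] [-0.43316448  0.22903094  0.7274891   1.7958401  -0.16521086  1.17644524
  0.16770306]
```

View pics/c5.png

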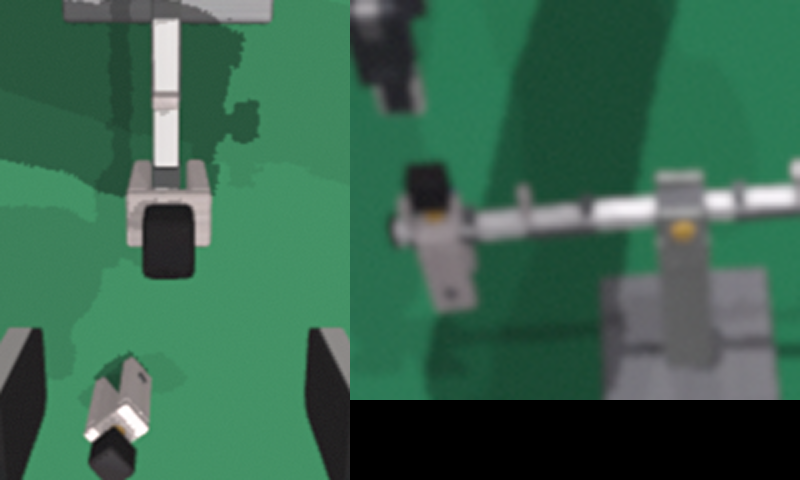

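Call:
arm_command([
  [[-20,440,0],[0,0,0],60],
  [[-20,440,0],[0,0,0],60],
  [[-20,440,0],[0,0,0],60],
  [[-20,440,0],[0,0,0],60],
  [[-20,440,0],[0,0,0],60],
  [[-20,440,0],[0,0,0],60],
  [[-20,440,0],[0,0,0],60],
  [[-20,440,0],[0,0,0],60],
  [[-20,440,0],[0,0,0],60],
  [[-20,440,0],[0,0,0],60],
  [[-20,440,0],[0,0,0],60],
  [[-20,440,0],[0,0,0],60],
  [[-20,440,0],[0,0,0],60],
  [[-20,440,0],[0,0,0],60],
])

```text
t: 11.55
eef_pos: [0.4938, 0.3117, 0.2908]
tool_rot: [[0.177, 0.984, -0.001], [0.984, -0.177, -0.001], [-0.002, -0.001, -1.0]]
ft_force: [-0.2, -0.4, -0.2]
finger_gap: 0.0602
grasp_force: 0.0
```

```bash
python3 - <<'E'
from h import *
np.set_printoptions(precision=3,suppress=True)
W=snap('wrist');S=snap('scene');np.savez('w6.npz',**W);np.savez('s6.npz',**S)
print([t[1] for t in tilt(S)])
s=ctrl.get_state();print(s['t'],s['eef_pos'],s['joint_positions'])
u=proj(W,np.array([.494,.321,.085]));print(u)
print([(np.round(r['xy']).tolist(),round(r['conf'],2)) for r in ctrl.find_in('yoke1_knob','wrist')])
x,y=u.astype(int);x0=max(0,min(x-75,362));y0=max(0,min(y-55,274));print('crop',x0,y0)
cv2.imwrite('pics/c6.png',cv2.resize(W['img'][y0:y0+110,x0:x0+150,::-1],None,fx=5.2,fy=5.2,interpolation=2))
E
```

```text
[np.float64(0.015000000000000152), np.float64(0.020000000000000157), np.float64(0.010000000000000148)]
11.65 [0.494 0.311 0.291] [-0.988  0.315  0.47   1.66  -0.151  1.203 -0.662]
[255.421 159.709]
[([240.0, 91.0], 0.94), ([256.0, 155.0], 0.8), ([288.0, 210.0], 0.7)]
crop 180 104
```

View pics/c6.png

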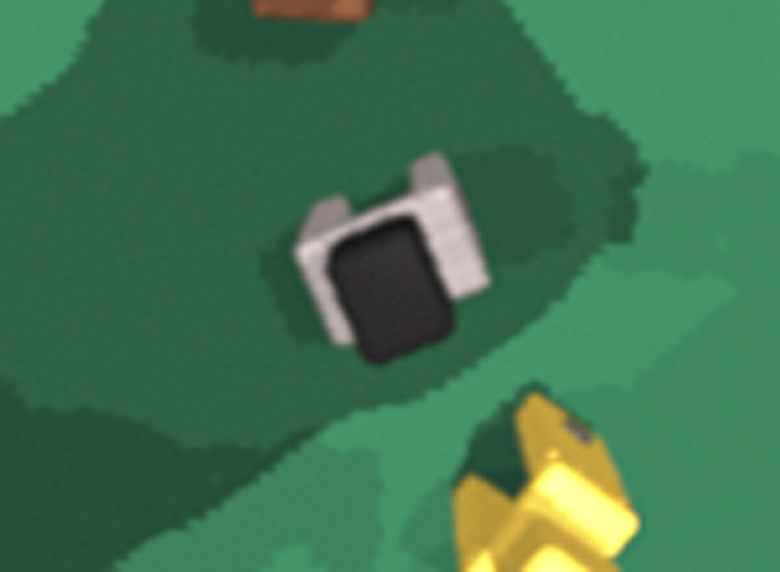

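```bash
python3 - <<'E'
from h import *
np.set_printoptions(precision=1,suppress=True)
W=dict(np.load('w6.npz'))
def g(p,z): return onz(W,(180+p[0]/5.2,104+p[1]/5.2),z)[:2]*1000
c=[g(p,.069) for p in ((297,250),(450,182),(490,285),(340,345))]
k=[g(p,.105) for p in ((330,253),(412,217),(455,325),(375,364))]
for q in (c,k):
    for i in range(4):
        d=q[(i+1)%4]-q[i];print(np.hypot(*d),np.degrees(np.arctan2(d[1],d[0])))
    print('centre',np.mean(q,0))
# bar profile from w6/s6: left seats view from w5? report whether LI visible
W5=dict(np.load('w5.npz'))
for y in (22,60,90): print(y,proj(W5,bw((0,y,6),.015)),proj(W,bw((0,y,6),.015)))
E
```

```text
35.323926627584015 13.632709710594261
23.435223344933437 -78.45027087906684
34.642145763600816 -168.13388237281586
22.352318778050922 103.23910945848438
centre [494.7 323.1]
17.082571196982833 13.43662259095714
22.420431991593986 -78.38405444339224
17.302655000096813 -163.78847003563504
23.264662733172532 101.18968166609315
centre [494.9 324.3]
22 [251.3 -29.5] [347.9 433.3]
60 [251. -94.] [350.9 405.9]
90 [ 250.7 -149.8] [353.4 382.9]
```

Call:
arm_command([
  [[1,12.5,-30],[0,0,22.7],45],
  [[1,12.5,-70],[0,0,22.7],45],
  [[1,12.5,-110],[0,0,22.7],45],
  [[1,12.5,-150],[0,0,22.7],45],
  [[1,12.5,-150],[0,0,22.7],45],
  [[1,12.5,-180],[0,0,22.7],45],
  [[1,12.5,-211],[0,0,22.7],45],
  [[1,12.5,-211],[0,0,22.7],45],
  [[1,12.5,-211],[0,0,22.7],10],
  [[1,12.5,-211],[0,0,22.7],10],
  [[1,12.5,-211],[0,0,22.7],10],
  [[1,12.5,-211],[0,0,22.7],10],
  [[1,12.5,-211],[0,0,22.7],10],
  [[1,12.5,-211],[0,0,22.7],10],
], force=50)

```text
t: 12.87
eef_pos: [0.4959, 0.3259, 0.0834]
tool_rot: [[-0.217, 0.976, 0.003], [0.976, 0.217, 0.002], [0.002, 0.003, -1.0]]
ft_force: [-1.6, -2.2, 10.6]
finger_gap: 0.0192
grasp_force: 55.8
```

Call:
arm_command([
  [[0,0,40],[0,0,0],10],
  [[0,0,80],[0,0,0],10],
  [[0,0,120],[0,0,0],10],
  [[0,0,160],[0,0,0],10],
  [[0,0,200],[0,0,-7],10],
  [[0,-10,240],[0,0,-14],10],
  [[49,-273,245],[0,0,-22.7],10],
  [[49,-273,245],[0,0,-22.7],10],
  [[49,-273,245],[0,0,-22.7],10],
  [[49,-273,245],[0,0,-22.7],10],
  [[49,-273,245],[0,0,-22.7],10],
  [[49,-273,245],[0,0,-22.7],10],
  [[49,-273,245],[0,0,-22.7],10],
  [[49,-273,245],[0,0,-22.7],10],
  [[49,-273,245],[0,0,-22.7],10],
  [[49,-273,245],[0,0,-22.7],10],
])

```text
t: 14.2
eef_pos: [0.5436, 0.0528, 0.3266]
tool_rot: [[0.176, 0.984, 0.001], [0.984, -0.176, 0.001], [0.001, 0.001, -1.0]]
ft_force: [-0.4, 1.1, -2.2]
finger_gap: 0.0192
grasp_force: 54.0
```

```bash
python3 - <<'E'
from h import *
np.set_printoptions(precision=1,suppress=True)
W=snap('wrist');S=snap('scene');np.savez('w7.npz',**W);np.savez('s7.npz',**S)
th=tilt(S);print([t[1] for t in th]);th=th[0][1]
s=ctrl.get_state();print(s['t'],s['eef_pos']*1000,s['tool_rot'],s['ft_force'])
im=W['img'].astype(int)
for y in range(0,130,3):
    p=proj(W,bw((0.6,y,6),th));q=proj(W,bw((0.6,y,14),th))
    x,r=np.round(p).astype(int)
    if 0<=r<384: print(y,p,im[r,x-2:x+3].mean(0).astype(int).tolist())
# lateral: row profile
for y in (10,80):
    x,r=np.round(proj(W,bw((0,y,6),th))).astype(int)
    if 0<=r<384: print('row',r,x,im[r,x-14:x+15].sum(1).tolist())
E
```

```text
[np.float64(1.3877787807814457e-16), np.float64(0.005000000000000143), np.float64(0.010000000000000148)]
14.3 [543.6  53.4 326.2] [[ 0.2  1.   0. ]
 [ 1.  -0.2  0. ]
 [ 0.   0.  -1. ]] [ 0.6  1.3 -2.2]
0 [258.8 224. ] [188, 177, 174]
3 [258.8 221.1] [151, 141, 140]
6 [258.9 218.2] [99, 96, 97]
9 [258.9 215.3] [76, 75, 76]
12 [258.9 212.4] [70, 69, 70]
15 [258.9 209.4] [206, 202, 200]
18 [258.9 206.5] [209, 205, 204]
21 [258.9 203.5] [240, 237, 237]
24 [258.9 200.5] [240, 238, 237]
27 [258.9 197.5] [71, 70, 71]
30 [258.9 194.5] [79, 78, 79]
33 [258.9 191.4] [80, 78, 80]
36 [258.9 188.4] [162, 158, 158]
39 [258.9 185.3] [229, 225, 225]
42 [258.9 182.2] [240, 237, 236]
45 [258.9 179.1] [244, 242, 241]
48 [258.9 175.9] [244, 242, 242]
51 [258.9 172.8] [244, 242, 241]
54 [259.  169.6] [244, 242, 241]
57 [259.  166.5] [245, 243, 242]
60 [259.  163.3] [200, 188, 187]
63 [259.  160.1] [212, 199, 197]
66 [259.  156.8] [147, 139, 137]
69 [259.  153.6] [185, 177, 176]
72 [259.  150.3] [245, 243, 243]
75 [259. 147.] [245, 243, 243]
78 [259.  143.7] [245, 243, 242]
81 [259.  140.4] [246, 244, 244]
84 [259.  137.1] [252, 251, 251]
87 [259.  133.7] [252, 251, 251]
90 [259.  130.3] [252, 251, 251]
93 [259.  126.9] [252, 251, 251]
96 [259.1 123.5] [252, 251, 251]
99 [259.1 120.1] [252, 251, 251]
102 [259.1 116.6] [253, 253, 252]
105 [259.1 113.1] [103, 102, 104]
108 [259.1 109.6] [86, 86, 87]
111 [259.1 106.1] [86, 85, 88]
114 [259.1 102.6] [38, 36, 37]
117 [259.1  99. ] [49, 48, 49]
120 [259.1  95.4] [52, 49, 51]
123 [259.1  91.8] [52, 49, 50]
126 [259.1  88.2] [52, 51, 53]
129 [259.1  84.6] [55, 52, 54]
row 214 258 [363, 322, 314, 309, 308, 321, 302, 241, 223, 235, 236, 234, 234, 228, 227, 230, 230, 228, 225, 223, 229, 231, 235, 277, 345, 378, 384, 382, 393]
row 142 258 [202, 198, 202, 202, 200, 198, 202, 197, 187, 204, 359, 626, 741, 735, 728, 727, 731, 734, 736, 742, 749, 712, 399, 187, 190, 199, 199, 204, 199]
```

Call:
arm_command([
  [[1.9,-2.4,-10],[0,0,0],10],
  [[1.9,-2.4,-35],[0,0,0],10],
  [[1.9,-2.4,-60],[0,0,0],10],
  [[1.9,-2.4,-85],[0,0,0],10],
  [[1.9,-2.4,-100],[0,0,0],10],
  [[1.9,-2.4,-110],[0,0,0],10],
  [[1.9,-2.4,-116],[0,0,0],10],
  [[1.9,-2.4,-121],[0,0,0],10],
  [[1.9,-2.4,-124],[0,0,0],10],
  [[1.9,-2.4,-124],[0,0,0],10],
  [[1.9,-2.4,-124],[0,0,0],10],
  [[1.9,-2.4,-124],[0,0,0],10],
])

```text
t: 15.3
eef_pos: [0.546, 0.0499, 0.2024]
tool_rot: [[0.176, 0.984, 0.001], [0.984, -0.176, 0.0], [0.0, 0.001, -1.0]]
ft_force: [-0.1, -0.4, -1.8]
finger_gap: 0.0192
grasp_force: 54.0
```

Call:
arm_command([
  [[0.4,2,0],[0,0,0],10],
  [[0.7,4,0],[0,0,0],10],
  [[0.9,5,0],[0,0,0],10],
  [[0.9,5,0],[0,0,0],10],
  [[0.9,5,0],[0,0,0],10],
])

```text
t: 15.72
eef_pos: [0.5466, 0.055, 0.2018]
tool_rot: [[0.176, 0.984, -0.0], [0.984, -0.176, -0.0], [-0.0, -0.0, -1.0]]
ft_force: [-0.6, 0.1, -2.2]
finger_gap: 0.0189
grasp_force: 54.0
```

Centre at y' ≈ 48.4; not yet touching. On gently.

Call:
arm_command([
  [[0.2,1,0],[0,0,0],10],
  [[0.4,2,0],[0,0,0],10],
  [[0.4,2,0],[0,0,0],10],
  [[0.4,2,0],[0,0,0],10],
  [[0.4,2,0],[0,0,0],10],
])

```text
t: 16.13
eef_pos: [0.547, 0.0568, 0.2018]
tool_rot: [[0.177, 0.984, -0.0], [0.984, -0.177, -0.0], [-0.0, -0.0, -1.0]]
ft_force: [0.2, 0.3, -1.4]
finger_gap: 0.0184
grasp_force: 54.0
```

Call:
arm_command([
  [[0.2,1,0],[0,0,0],10],
  [[0.2,1,0],[0,0,0],10],
  [[0.2,1,0],[0,0,0],10],
  [[0.2,1,0],[0,0,0],10],
])

```text
t: 16.47
eef_pos: [0.5472, 0.0579, 0.2018]
tool_rot: [[0.177, 0.984, -0.0], [0.984, -0.177, -0.0], [-0.0, -0.0, -1.0]]
ft_force: [-0.4, -1.0, -1.8]
finger_gap: 0.0191
grasp_force: 54.0
```

Call:
arm_command([
  [[0.2,1,0],[0,0,0],10],
  [[0.2,1,0],[0,0,0],10],
  [[0.2,1,0],[0,0,0],10],
  [[0.2,1,0],[0,0,0],10],
])

```text
t: 16.8
eef_pos: [0.5474, 0.0589, 0.2018]
tool_rot: [[0.176, 0.984, -0.0], [0.984, -0.176, 0.0], [-0.0, -0.0, -1.0]]
ft_force: [-0.2, -0.4, -2.1]
finger_gap: 0.0185
grasp_force: 54.0
```

Call:
arm_command([
  [[0.2,1,0],[0,0,0],10],
  [[0.2,1,0],[0,0,0],10],
  [[0.2,1,0],[0,0,0],10],
  [[0.2,1,0],[0,0,0],10],
])

```text
t: 17.13
eef_pos: [0.5475, 0.0598, 0.2017]
tool_rot: [[0.177, 0.984, -0.0], [0.984, -0.177, -0.0], [-0.0, -0.0, -1.0]]
ft_force: [0.7, -0.6, -2.5]
finger_gap: 0.0194
grasp_force: 54.0
```

```bash
python3 - <<'E'
from h import *
np.set_printoptions(precision=2,suppress=True)
f=[]
for i in range(4):
    ctrl.snapshot('wrist') if i else snap('wrist');f.append(ctrl.get_state()['ft_force'])
print(np.array(f),np.mean(f,0))
E
```

```text
[[-1.4   0.07 -3.01]
 [-0.81 -0.39 -1.41]
 [ 0.13 -1.22 -1.31]
 [ 0.76 -0.21 -3.52]] [-0.33 -0.44 -2.31]
```

Call:
arm_command([
  [[0.2,1,0],[0,0,0],10],
  [[0.3,1.5,0],[0,0,0],10],
  [[0.3,1.5,0],[0,0,0],10],
  [[0.3,1.5,0],[0,0,0],10],
])

```text
t: 17.67
eef_pos: [0.5478, 0.0612, 0.2017]
tool_rot: [[0.177, 0.984, -0.0], [0.984, -0.177, -0.0], [-0.0, -0.0, -1.0]]
ft_force: [-0.1, -2.7, -3.6]
finger_gap: 0.019
grasp_force: 54.0
```

```bash
cat > ff.py <<'E'
from h import *
np.set_printoptions(precision=2,suppress=True)
f=[]
for i in range(3):
    snap('wrist');f.append(ctrl.get_state()['ft_force'])
print(np.array(f)[:,1],np.mean(f,0),ctrl.get_state()['eef_pos']*1000)
E
python3 ff.py
```

```text
[-2.3  -2.01 -1.91] [-0.92 -2.07 -2.81] [547.84  61.2  201.71]
```

Call:
arm_command([
  [[-0.4,-2.5,0],[0,0,0],10],
  [[-0.4,-2.5,0],[0,0,0],10],
  [[-0.4,-2.5,-2],[0,0,0],10],
  [[-0.4,-2.5,-4],[0,0,0],10],
  [[-0.4,-2.5,-6],[0,0,0],10],
  [[-0.4,-2.5,-7],[0,0,0],10],
  [[-0.4,-2.5,-7],[0,0,0],10],
  [[-0.4,-2.5,-7],[0,0,0],10],
])

```text
t: 18.48
eef_pos: [0.5475, 0.0589, 0.1947]
tool_rot: [[0.177, 0.984, -0.0], [0.984, -0.177, -0.0], [-0.0, -0.0, -1.0]]
ft_force: [-0.4, -0.4, -2.0]
finger_gap: 0.0191
grasp_force: 54.0
```

```bash
cat > tt.py <<'E'
from h import *
np.set_printoptions(precision=2,suppress=True)
S=snap('scene');s=ctrl.get_state();print([round(t[1],3) for t in tilt(S)],s['ft_force'],s['eef_pos']*1000,s['t'])
E
python3 tt.py
```

```text
[np.float64(0.0), np.float64(-0.01), np.float64(-0.015)] [ 0.83  0.34 -2.03] [547.51  58.87 194.76] 18.5333
```

Call:
arm_command([
  [[0,0,-1.5],[0,0,0],10],
  [[0,0,-3],[0,0,0],10],
  [[0,0,-4],[0,0,0],10],
  [[0,0,-5],[0,0,0],10],
  [[0,0,-6],[0,0,0],10],
  [[0,0,-6],[0,0,0],10],
  [[0,0,-6],[0,0,0],10],
])

```text
t: 19.12
eef_pos: [0.5475, 0.0589, 0.1888]
tool_rot: [[0.176, 0.984, -0.0], [0.984, -0.176, 0.0], [0.0, -0.0, -1.0]]
ft_force: [-0.2, 1.0, 0.1]
finger_gap: 0.0191
grasp_force: 54.4
```

```bash
python3 tt.py; python3 ff.py
```

```text
[np.float64(-0.055), np.float64(-0.05), np.float64(-0.06)] [-0.7   1.5   1.07] [547.48  58.9  188.82] 19.1667
[1.84 0.87 1.05] [-0.1   1.25  0.27] [547.49  58.9  188.83]
```

Call:
arm_command([
  [[0.1,0.7,0],[0,0,0],10],
  [[0.1,0.7,0],[0,0,0],10],
  [[0.1,0.7,0],[0,0,0],10],
])

```text
t: 19.57
eef_pos: [0.5476, 0.0593, 0.1888]
tool_rot: [[0.177, 0.984, -0.0], [0.984, -0.177, -0.0], [-0.0, 0.0, -1.0]]
ft_force: [0.6, -0.4, -0.0]
finger_gap: 0.0191
grasp_force: 54.3
```

```bash
python3 ff.py; python3 - <<'E'
from h import *
np.set_printoptions(precision=1,suppress=True)
W=snap('wrist');np.savez('w8.npz',**W);im=W['img'].astype(int)
x=258
print([(r,im[r,x-2:x+3].sum()//15) for r in range(150,262,2)])
print('step',proj(W,bw((0.6,29.5,14),-.055)),proj(W,bw((0.6,37.5,14),-.055)),'crown edge in pocket',proj(W,bw((.6,52+12,15),-.055)), 'stop',proj(W,bw((.6,65.5,28),-.055)))
E
```

```text
[-1.   -1.88 -0.45] [-0.26 -1.11  0.56] [547.6   59.44 188.78]
[(150, np.int64(250)), (152, np.int64(249)), (154, np.int64(250)), (156, np.int64(250)), (158, np.int64(250)), (160, np.int64(250)), (162, np.int64(250)), (164, np.int64(250)), (166, np.int64(249)), (168, np.int64(250)), (170, np.int64(249)), (172, np.int64(249)), (174, np.int64(250)), (176, np.int64(250)), (178, np.int64(249)), (180, np.int64(250)), (182, np.int64(249)), (184, np.int64(249)), (186, np.int64(249)), (188, np.int64(249)), (190, np.int64(249)), (192, np.int64(249)), (194, np.int64(249)), (196, np.int64(249)), (198, np.int64(249)), (200, np.int64(249)), (202, np.int64(249)), (204, np.int64(250)), (206, np.int64(241)), (208, np.int64(143)), (210, np.int64(147)), (212, np.int64(148)), (214, np.int64(149)), (216, np.int64(149)), (218, np.int64(146)), (220, np.int64(186)), (222, np.int64(212)), (224, np.int64(206)), (226, np.int64(202)), (228, np.int64(194)), (230, np.int64(163)), (232, np.int64(165)), (234, np.int64(150)), (236, np.int64(30)), (238, np.int64(33)), (240, np.int64(34)), (242, np.int64(33)), (244, np.int64(34)), (246, np.int64(34)), (248, np.int64(34)), (250, np.int64(34)), (252, np.int64(34)), (254, np.int64(35)), (256, np.int64(38)), (258, np.int64(36)), (260, np.int64(35))]
step [255.2 280.5] [255.1 266.7] crown edge in pocket [255.1 219.5] stop [254.9 224.6]
```

Call:
arm_command([
  [[-0.1,-0.3,0],[0,0,0],10],
  [[-0.1,-0.3,0],[0,0,0],24],
  [[-0.1,-0.3,0],[0,0,0],30],
  [[-0.1,-0.3,0],[0,0,0],45],
  [[-0.1,-0.3,0],[0,0,0],50],
  [[-0.1,-0.3,15],[0,0,0],60],
  [[-0.1,-0.3,40],[0,0,0],60],
  [[-0.1,-0.3,75],[0,0,0],60],
  [[-0.1,-0.3,105],[0,0,0],60],
  [[-0.1,-0.3,105],[0,0,0],60],
])

```text
t: 20.6
eef_pos: [0.5495, 0.0591, 0.2993]
tool_rot: [[0.177, 0.984, 0.007], [0.984, -0.177, 0.002], [0.003, 0.006, -1.0]]
ft_force: [1.2, 0.7, 0.9]
finger_gap: 0.0601
grasp_force: 0.0
```

```bash
python3 tt.py; python3 - <<'E'
from h import *
np.set_printoptions(precision=1,suppress=True)
W=snap('wrist');S=snap('scene');T=snap('top')
np.savez('w9.npz',**W);np.savez('s9.npz',**S)
rs=[]
for c in ('wrist','scene'):
    print(c,[(np.round(r['xy'],1).tolist(),round(r['conf'],2)) for r in ctrl.find_in('yoke1_knob',c)])
for m in (51,52,53): print(m,'in pocket knob',proj(W,bw((.6,m,40),-.05)),proj(S,bw((.6,m,40),-.05)),'on step',proj(S,bw((.6,m,48),-.05)))
E
```

```text
[np.float64(-0.05), np.float64(-0.055), np.float64(-0.045)] [-0.15  0.47 -2.02] [548.62  59.3  296.5 ] 20.65
wrist [([253.3, 190.7], 0.86), ([197.6, 6.1], 0.68)]
scene [([267.5, 182.6], 0.93), ([380.5, 163.6], 0.92), ([335.5, 182.3], 0.63)]
51 in pocket knob [253.9 196.9] [264.7 170.1] on step [264.9 167.8]
52 in pocket knob [253.9 195.7] [265.1 170.1] on step [265.3 167.8]
53 in pocket knob [253.9 194.4] [265.6 170.1] on step [265.8 167.8]
```

Call:
arm_command([
  [[-97,-348,0],[0,0,37.7],60],
  [[-97,-348,0],[0,0,37.7],60],
  [[-97,-348,0],[0,0,37.7],60],
  [[-97,-348,0],[0,0,37.7],60],
  [[-97,-348,0],[0,0,37.7],60],
  [[-97,-348,0],[0,0,37.7],60],
  [[-97,-348,0],[0,0,37.7],60],
  [[-97,-348,0],[0,0,37.7],60],
  [[-97,-348,0],[0,0,37.7],60],
  [[-97,-348,0],[0,0,37.7],60],
  [[-97,-348,-40],[0,0,37.7],60],
  [[-97,-348,-80],[0,0,37.7],60],
  [[-97,-348,-120],[0,0,37.7],60],
  [[-97,-348,-120],[0,0,37.7],60],
  [[-97,-348,-120],[0,0,37.7],60],
])

```text
t: 22.15
eef_pos: [0.4495, -0.2886, 0.173]
tool_rot: [[-0.462, 0.887, -0.004], [0.887, 0.462, 0.001], [0.002, -0.003, -1.0]]
ft_force: [0.3, -1.0, 1.8]
finger_gap: 0.0599
grasp_force: 0.0
```

```bash
python3 - <<'E'
from h import *
np.set_printoptions(precision=1,suppress=True)
W=snap('wrist');np.savez('w10.npz',**W);s=ctrl.get_state();print(s['eef_pos']*1000,s['tool_rot'],s['joint_positions'])
print(proj(W,np.array([.452,-.289,.107])))
im=W['img'].astype(int);mx=im.max(2)
m=((mx<75)&(im.max(2)-im.min(2)<22)).astype(np.uint8)
n,l,st,c=cv2.connectedComponentsWithStats(m)
for i in range(1,n):
    if st[i,4]>300:
        ct,_=cv2.findContours((l==i).astype(np.uint8),0,2);print(st[i],c[i],cv2.minAreaRect(ct[0]),onz(W,c[i],.1)*1000)
E
```

```text
[ 450.6 -289.2  174.8] [[-0.5  0.9 -0. ]
 [ 0.9  0.5 -0. ]
 [-0.  -0.  -1. ]] [-0.   0.4  0.7  1.9 -0.3  0.9  1.3]
[260.8 212.7]
[ 243  187   29   40 1092] [257.5 206.7] ((257.0, 206.5), (39.0, 28.0), 90.0) [ 449.2 -288.3  100. ]
[    0   244   512   140 33788] [256.3 339.4] ((255.5, 313.5), (139.0, 511.0), 90.0) [ 498.1 -384.4  100. ]
```

Call:
arm_command([
  [[-1,0.5,-40],[0,0,0],50],
  [[-1,0.5,-75],[0,0,0],50],
  [[-1,0.5,-95],[0,0,0],50],
  [[-1,0.5,-95],[0,0,0],50],
  [[-1,0.5,-95],[0,0,0],10],
  [[-1,0.5,-95],[0,0,0],10],
  [[-1,0.5,-95],[0,0,0],10],
  [[-1,0.5,-95],[0,0,0],10],
  [[-1,0.5,-95],[0,0,0],10],
  [[-1,0.5,-95],[0,0,0],10],
], force=50)

```text
t: 23.03
eef_pos: [0.4507, -0.2893, 0.0814]
tool_rot: [[-0.462, 0.887, 0.004], [0.887, 0.462, -0.002], [-0.003, 0.002, -1.0]]
ft_force: [-2.9, -0.5, 11.5]
finger_gap: 0.0193
grasp_force: 49.2
```

Call:
arm_command([
  [[0,0,40],[0,0,0],10],
  [[0,0,80],[0,0,0],10],
  [[0,0,120],[0,0,0],10],
  [[0,0,160],[0,0,0],10],
  [[0,0,200],[0,0,-7],10],
  [[5,15,240],[0,0,-14],10],
  [[76,236,249],[0,0,-37.7],10],
  [[76,236,249],[0,0,-37.7],10],
  [[76,236,249],[0,0,-37.7],10],
  [[76,236,249],[0,0,-37.7],10],
  [[76,236,249],[0,0,-37.7],10],
  [[76,236,249],[0,0,-37.7],10],
  [[76,236,249],[0,0,-37.7],10],
  [[76,236,249],[0,0,-37.7],10],
  [[76,236,249],[0,0,-37.7],10],
])

```text
t: 24.28
eef_pos: [0.5255, -0.0521, 0.329]
tool_rot: [[0.176, 0.984, 0.001], [0.984, -0.176, 0.0], [0.0, 0.001, -1.0]]
ft_force: [-1.5, -1.2, -1.2]
finger_gap: 0.019
grasp_force: 50.4
```

```bash
python3 - <<'E'
from h import *
np.set_printoptions(precision=1,suppress=True)
W=snap('wrist');S=snap('scene');np.savez('w11.npz',**W)
th=tilt(S);print([round(t[1],3) for t in th]);th=th[0][1]
s=ctrl.get_state();p=s['eef_pos']*1000;d=p-M*1000;print(s['t'],p,'bar xy',d[0]*.984-d[1]*.177,d[0]*.177+d[1]*.984,s['tool_rot'][:,1],s['ft_force'])
im=W['img'].astype(int)
for y in (-85,-75,-65,-45,-38):
    x,r=np.round(proj(W,bw((0.6,y,6),th))).astype(int)
    if 0<=r<384: print(y,'row',r,x,im[r,x-10:x+11].sum(1).tolist())
print([(y,int(im[int(q[1]),int(q[0])].sum()/3)) for y in range(-100,-30,2) for q in [np.round(proj(W,bw((.6,y,6),th)))] if 0<=q[1]<384])
# crown of held yoke: rows/cols of brightness edges around TCP-crown
E
```

```text
[np.float64(-0.035), np.float64(-0.04), np.float64(-0.045)]
24.3833 [525.2 -53.5 328.7] bar xy -1.125380491402705 -62.154054169540466 [ 1.  -0.2  0. ] [-0.  -0.6 -2.5]
-85 row 203 258 [224, 216, 215, 225, 306, 449, 527, 530, 531, 533, 571, 644, 659, 673, 657, 500, 297, 219, 212, 222, 261]
-75 row 193 258 [218, 215, 214, 225, 311, 475, 574, 582, 584, 629, 686, 701, 703, 707, 695, 546, 316, 213, 206, 218, 263]
-65 row 182 258 [332, 327, 332, 301, 295, 433, 569, 585, 588, 641, 703, 714, 709, 708, 712, 641, 391, 304, 324, 330, 329]
-45 row 161 258 [195, 202, 194, 193, 289, 521, 707, 715, 707, 710, 713, 716, 717, 716, 722, 685, 386, 184, 187, 199, 198]
-38 row 154 258 [199, 197, 194, 190, 288, 523, 708, 717, 711, 713, 715, 719, 719, 719, 723, 676, 381, 183, 190, 200, 199]
[(-100, 153), (-98, 217), (-96, 157), (-94, 157), (-92, 142), (-90, 133), (-88, 132), (-86, 147), (-84, 212), (-82, 212), (-80, 230), (-78, 233), (-76, 233), (-74, 209), (-72, 215), (-70, 216), (-68, 221), (-66, 234), (-64, 233), (-62, 236), (-60, 234), (-58, 84), (-56, 93), (-54, 94), (-52, 89), (-50, 209), (-48, 239), (-46, 237), (-44, 237), (-42, 238), (-40, 238), (-38, 238), (-36, 238), (-34, 238), (-32, 238)]
```

Call:
arm_command([
  [[2.1,1.6,-10],[0,0,0],10],
  [[2.1,1.6,-35],[0,0,0],10],
  [[2.1,1.6,-60],[0,0,0],10],
  [[2.1,1.6,-85],[0,0,0],10],
  [[2.1,1.6,-100],[0,0,0],10],
  [[2.1,1.6,-110],[0,0,0],10],
  [[2.1,1.6,-116],[0,0,0],10],
  [[2.1,1.6,-121],[0,0,0],10],
  [[2.1,1.6,-124],[0,0,0],10],
  [[2.1,1.6,-124],[0,0,0],10],
  [[2.1,1.6,-124],[0,0,0],10],
  [[2.1,1.6,-124],[0,0,0],10],
])

```text
t: 25.38
eef_pos: [0.5279, -0.0507, 0.2043]
tool_rot: [[0.176, 0.984, 0.001], [0.984, -0.176, 0.0], [0.0, 0.001, -1.0]]
ft_force: [0.7, -0.7, -0.6]
finger_gap: 0.0191
grasp_force: 50.4
```

Call:
arm_command([
  [[-0.4,-2,0],[0,0,0],10],
  [[-0.7,-4,0],[0,0,0],10],
  [[-1.1,-6,0],[0,0,0],10],
  [[-1.3,-7.5,0],[0,0,0],10],
  [[-1.3,-7.5,0],[0,0,0],10],
  [[-1.3,-7.5,0],[0,0,0],10],
  [[-1.3,-7.5,0],[0,0,0],10],
])

```text
t: 25.97
eef_pos: [0.5263, -0.0581, 0.2038]
tool_rot: [[0.177, 0.984, -0.0], [0.984, -0.177, 0.0], [-0.0, -0.0, -1.0]]
ft_force: [-0.7, -0.1, -2.0]
finger_gap: 0.0189
grasp_force: 50.4
```

```bash
python3 ff.py; python3 tt.py
```

```text
[-0.39  0.37 -0.35] [-0.04 -0.12 -2.25] [526.3  -58.07 203.74]
[np.float64(-0.04), np.float64(-0.035), np.float64(-0.025)] [ 0.19  0.32 -2.6 ] [526.31 -58.06 203.74] 26.1667
```

Call:
arm_command([
  [[-0.2,-1,0],[0,0,0],10],
  [[-0.4,-2,0],[0,0,0],10],
  [[-0.4,-2,0],[0,0,0],10],
  [[-0.4,-2,0],[0,0,0],10],
  [[-0.4,-2,0],[0,0,0],10],
])

```text
t: 26.58
eef_pos: [0.5259, -0.0602, 0.2038]
tool_rot: [[0.177, 0.984, -0.0], [0.984, -0.177, -0.0], [-0.0, -0.0, -1.0]]
ft_force: [-0.4, 0.1, -2.3]
finger_gap: 0.0191
grasp_force: 50.4
```

```bash
python3 ff.py
```

```text
[ 0.23 -0.14  0.1 ] [ 0.03  0.07 -2.11] [525.91 -60.13 203.77]
```

Call:
arm_command([
  [[-0.2,-1,0],[0,0,0],10],
  [[-0.3,-1.5,0],[0,0,0],10],
  [[-0.3,-1.5,0],[0,0,0],10],
  [[-0.3,-1.5,0],[0,0,0],10],
  [[-0.3,-1.5,0],[0,0,0],10],
])

```text
t: 27.15
eef_pos: [0.5256, -0.0616, 0.2038]
tool_rot: [[0.176, 0.984, -0.0], [0.984, -0.176, -0.0], [-0.0, -0.0, -1.0]]
ft_force: [0.0, 0.1, -2.2]
finger_gap: 0.019
grasp_force: 50.4
```

```bash
python3 ff.py
```

```text
[-0.78 -0.46  0.61] [ 0.01 -0.21 -1.75] [525.59 -61.62 203.76]
```

y' ≈ -70.1; still free.

Call:
arm_command([
  [[-0.2,-1,0],[0,0,0],10],
  [[-0.3,-1.5,0],[0,0,0],10],
  [[-0.3,-1.5,0],[0,0,0],10],
  [[-0.3,-1.5,0],[0,0,0],10],
  [[-0.3,-1.5,0],[0,0,0],10],
])

```text
t: 27.72
eef_pos: [0.5253, -0.0631, 0.2037]
tool_rot: [[0.177, 0.984, -0.0], [0.984, -0.177, 0.0], [0.0, -0.0, -1.0]]
ft_force: [-0.2, -0.1, -3.0]
finger_gap: 0.0192
grasp_force: 50.4
```

```bash
python3 ff.py
```

```text
[-1.02  0.6  -0.62] [ 0.51 -0.34 -1.74] [525.29 -63.14 203.76]
```

Call:
arm_command([
  [[-0.2,-1,0],[0,0,0],10],
  [[-0.3,-1.5,0],[0,0,0],10],
  [[-0.3,-1.5,0],[0,0,0],10],
  [[-0.3,-1.5,0],[0,0,0],10],
  [[-0.3,-1.5,0],[0,0,0],10],
])

```text
t: 28.28
eef_pos: [0.525, -0.0647, 0.2038]
tool_rot: [[0.177, 0.984, -0.0], [0.984, -0.177, 0.0], [0.0, -0.0, -1.0]]
ft_force: [-0.0, -0.5, -2.2]
finger_gap: 0.019
grasp_force: 50.4
```

```bash
python3 ff.py
```

```text
[-0.31 -0.24  0.78] [ 0.05  0.08 -1.95] [524.99 -64.63 203.75]
```

Call:
arm_command([
  [[-0.2,-1,0],[0,0,0],10],
  [[-0.2,-1.2,0],[0,0,0],10],
  [[-0.2,-1.2,0],[0,0,0],10],
  [[-0.2,-1.2,0],[0,0,0],10],
  [[-0.2,-1.2,0],[0,0,0],10],
])

```text
t: 28.85
eef_pos: [0.5248, -0.0658, 0.2037]
tool_rot: [[0.176, 0.984, -0.0], [0.984, -0.176, 0.0], [0.0, -0.0, -1.0]]
ft_force: [-1.0, 0.9, -2.8]
finger_gap: 0.019
grasp_force: 50.4
```

```bash
python3 ff.py;python3 - <<'E'
from h import *
W=snap('wrist');np.savez('w12.npz',**W);im=W['img'].astype(int)
th=-.04
print([(r,int(im[r,256:261].sum()//15)) for r in range(150,262,2)])
for y in (-48,-50,-58): print(y,proj(W,bw((.6,y,14),th)))
E
```

```text
[0.9  0.84 1.57] [-0.6   1.1  -1.87] [524.77 -65.77 203.73]
[(150, 239), (152, 240), (154, 239), (156, 239), (158, 239), (160, 239), (162, 239), (164, 239), (166, 239), (168, 239), (170, 239), (172, 238), (174, 238), (176, 238), (178, 238), (180, 238), (182, 238), (184, 242), (186, 159), (188, 66), (190, 92), (192, 95), (194, 95), (196, 94), (198, 95), (200, 94), (202, 87), (204, 235), (206, 237), (208, 237), (210, 238), (212, 213), (214, 199), (216, 200), (218, 150), (220, 144), (222, 169), (224, 191), (226, 188), (228, 182), (230, 157), (232, 161), (234, 88), (236, 29), (238, 32), (240, 33), (242, 33), (244, 33), (246, 33), (248, 33), (250, 34), (252, 34), (254, 34), (256, 34), (258, 34), (260, 34)]
-48 [255.727904   185.57598903]
-50 [255.73084865 189.27218608]
-58 [255.7424655  203.85392803]
```

Call:
arm_command([
  [[0.2,1.3,0],[0,0,0],10],
  [[0.2,1.3,0],[0,0,0],10],
  [[0.2,1.3,-2],[0,0,0],10],
  [[0.2,1.3,-4],[0,0,0],10],
  [[0.2,1.3,-6],[0,0,0],10],
  [[0.2,1.3,-8],[0,0,0],10],
  [[0.2,1.3,-9],[0,0,0],10],
  [[0.2,1.3,-9],[0,0,0],10],
  [[0.2,1.3,-9],[0,0,0],10],
])

```text
t: 29.8
eef_pos: [0.525, -0.0646, 0.1947]
tool_rot: [[0.177, 0.984, -0.0], [0.984, -0.177, -0.0], [-0.0, -0.0, -1.0]]
ft_force: [0.3, 0.4, -2.4]
finger_gap: 0.0193
grasp_force: 50.4
```

```bash
python3 tt.py;python3 ff.py
```

```text
[np.float64(-0.02), np.float64(-0.025), np.float64(-0.015)] [ 0.61 -0.98 -1.36] [525.   -64.59 194.78] 29.85
[-0.68 -0.2  -0.51] [ 0.56 -0.47 -1.79] [525.03 -64.53 194.83]
```

Call:
arm_command([
  [[0,0,-1],[0,0,0],10],
  [[0,0,-2],[0,0,0],10],
  [[0,0,-3],[0,0,0],10],
  [[0,0,-4],[0,0,0],10],
  [[0,0,-5],[0,0,0],10],
  [[0,0,-5],[0,0,0],10],
  [[0,0,-5],[0,0,0],10],
])

```text
t: 30.58
eef_pos: [0.5249, -0.0646, 0.1897]
tool_rot: [[0.177, 0.984, -0.0], [0.984, -0.177, -0.0], [-0.0, -0.0, -1.0]]
ft_force: [0.3, 0.5, -2.0]
finger_gap: 0.0192
grasp_force: 50.4
```

```bash
python3 tt.py;python3 ff.py
```

```text
[np.float64(-0.02), np.float64(-0.025), np.float64(-0.015)] [-0.29 -0.85 -0.28] [524.99 -64.56 189.75] 30.6333
[-0.4   1.15 -0.12] [ 0.16  0.21 -1.78] [525.02 -64.56 189.82]
```

Call:
arm_command([
  [[0,0,-1],[0,0,0],10],
  [[0,0,-2],[0,0,0],10],
  [[0,0,-2.5],[0,0,0],10],
  [[0,0,-2.5],[0,0,0],10],
])

```text
t: 31.12
eef_pos: [0.5249, -0.0646, 0.1871]
tool_rot: [[0.177, 0.984, -0.0], [0.984, -0.177, -0.0], [-0.0, -0.0, -1.0]]
ft_force: [-1.3, 0.4, -0.9]
finger_gap: 0.0191
grasp_force: 50.5
```

```bash
python3 tt.py;python3 ff.py
```

```text
[np.float64(0.0), np.float64(-0.005), np.float64(-0.01)] [-0.48 -0.   -2.03] [524.93 -64.53 187.18] 31.1667
[ 0.12 -0.77 -0.12] [ 0.38 -0.26 -1.81] [524.96 -64.57 187.27]
```

Call:
arm_command([
  [[0,0,-1],[0,0,0],10],
  [[0,0,-1.5],[0,0,0],10],
  [[0,0,-1.5],[0,0,0],10],
  [[0,0,-1.5],[0,0,0],10],
])

```text
t: 31.65
eef_pos: [0.525, -0.0646, 0.1858]
tool_rot: [[0.177, 0.984, -0.0], [0.984, -0.177, -0.0], [-0.0, 0.0, -1.0]]
ft_force: [0.2, -0.4, -1.0]
finger_gap: 0.0191
grasp_force: 50.6
```

```bash
python3 tt.py;python3 ff.py
```

```text
[np.float64(0.015), np.float64(0.01), np.float64(0.02)] [-0.98 -0.51 -0.65] [525.01 -64.59 185.75] 31.7
[-1.43 -0.48 -0.6 ] [-0.2  -0.84 -0.37] [525.02 -64.59 185.8 ]
```

Call:
arm_command([
  [[0,0,-0.3],[0,0,0],10],
  [[0,0,-0.3],[0,0,0],24],
  [[0,0,-0.3],[0,0,0],30],
  [[0,0,-0.3],[0,0,0],45],
  [[0,0,-0.3],[0,0,0],50],
  [[0,0,15],[0,0,0],60],
  [[0,0,40],[0,0,0],60],
  [[0,0,75],[0,0,0],60],
  [[0,0,115],[0,0,0],60],
  [[0,-40,140],[0,0,0],60],
  [[0,-80,150],[0,0,0],60],
  [[0,-80,150],[0,0,0],60],
])

```text
t: 32.85
eef_pos: [0.5246, -0.151, 0.3389]
tool_rot: [[0.182, 0.983, 0.004], [0.983, -0.182, -0.002], [-0.001, 0.005, -1.0]]
ft_force: [-0.0, -2.4, 0.3]
finger_gap: 0.0601
grasp_force: 0.0
```

```bash
python3 tt.py; python3 - <<'E'
from h import *
W=snap('wrist');S=snap('scene')
c=np.zeros((580,800,3),np.uint8)
c[:,:350]=cv2.resize(W['img'][0:290,170:345],(350,580),interpolation=2)
c[:350,350:]=cv2.resize(S['img'][130:235,170:305],(450,350),interpolation=2)
cv2.imwrite('pics/fin.png',c[:,:,::-1])
E
```

```text
[np.float64(0.05), np.float64(0.045), np.float64(0.04)] [-0.38  0.08  0.47] [ 524.61 -149.17  337.57] 32.9
```

View pics/fin.png

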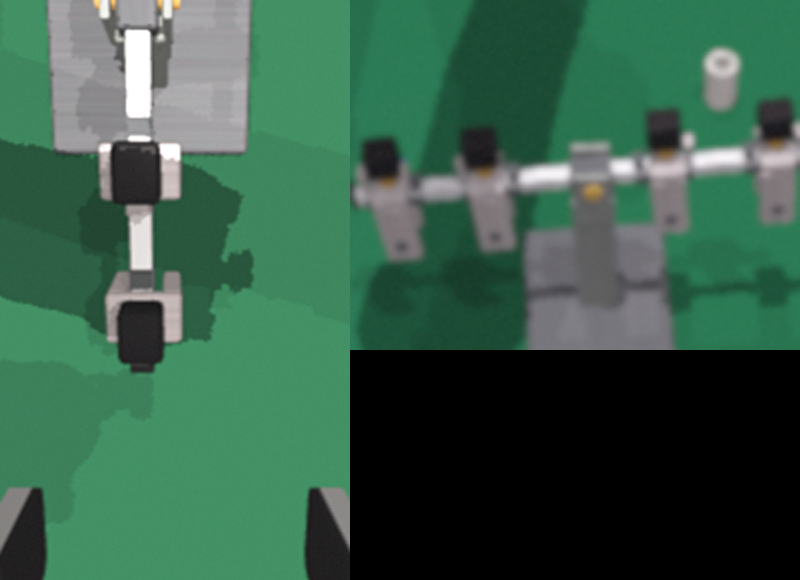

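Call:
arm_command([
  [[0,-20,10],[0,0,0],60],
  [[0,-20,10],[0,0,0],60],
  [[0,-20,10],[0,0,0],60],
  [[0,-20,10],[0,0,0],60],
  [[0,-20,10],[0,0,0],60],
  [[0,-20,10],[0,0,0],60],
])

```text
t: 33.5
eef_pos: [0.525, -0.1637, 0.3454]
tool_rot: [[0.175, 0.984, -0.001], [0.984, -0.175, 0.0], [0.0, -0.001, -1.0]]
ft_force: [-0.9, 0.3, 0.6]
finger_gap: 0.0601
grasp_force: 0.0
```

```bash
python3 tt.py; python3 - <<'E'
from h import *
np.set_printoptions(precision=1,suppress=True)
S=snap('scene');th=tilt(S)[0][1];im=S['img'].astype(int)
m=((im.max(2)<85)&(im.max(2)-im.min(2)<25)).astype(np.uint8)
n,l,st,c=cv2.connectedComponentsWithStats(m)
for i in range(1,n):
    if 40<st[i,4]<400 and 170<c[i][0]<320: print(st[i],c[i])
for y in (-137,-71,51.5,128): print(y,'home knob',proj(S,bw((.6,y,40),th)),'8 higher',proj(S,bw((.6,y,48),th)))
E
```

```text
[np.float64(0.045), np.float64(0.04), np.float64(0.05)] [-0.65  0.41  1.49] [ 525.04 -163.84  345.49] 33.55
[300   0  12  15 141] [305.5   7. ]
[194  20  30  17 179] [209.2  27.3]
[180  52  14  15  49] [184.6  60. ]
[210 100  30  18 112] [225.4 111. ]
[293 160  10  12 111] [297.4 165.5]
[259 163  10  13 110] [263.7 168.5]
[203 168  12  13 134] [208.4 173.8]
[174 172  11  12 114] [178.9 177.5]
[255 269  14  12 130] [261.8 274.4]
[250 287  17  14 150] [257.2 293.8]
-137 home knob [179.5 176.7] 8 higher [178.9 174.4]
-71 home knob [208.9 173.9] 8 higher [208.4 171.7]
51.5 home knob [263.3 168.8] 8 higher [263.1 166.5]
128 home knob [297.2 165.6] 8 higher [297.2 163.3]
```

```bash
python3 -c "
from rig import ctrl;print(ctrl.hand_in())"
```

```text
the job is handed in; nothing more can be done
None
```

All three yokes hang in their pockets in the order asked (right outer, left inner, right inner). I handed in with the bar still but about 0.04 rad off level (left end up). I felt no stop plate shoved more than about 2 mm, and the other parts were left alone.

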